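# Clip the work lamp on its slide and index the slide towards the mainboard

### The arm

A 7-joint arm with a two-finger parallel gripper is mounted at the origin on the work surface. World frame = base frame: x ahead of the robot, y to its left, z up, the work surface at z = 0. Lengths are in m, angles in rad, forces in N, time in s.
With the tool pointing down it reaches from about 0.4 to 0.85 m from the base axis. Payload 10.4 kg.
Tool frame: the origin (TCP) lies midway between the tips of the shut fingers; the grasp point (between the pads) lies 19 mm behind it; z points along the fingers, y is the line along which they close (so a half turn about z gives the same grasp; the last joint's range is limited). The gripper opens to 85 mm and grips with 20 to 120 N. Pads are 22 mm wide; open, the fingers measure 114 mm over their backs; the gripper's body (76 mm by 85 mm) begins 54 mm behind the grasp point. The pads swing forward as they close: fully open they stand 13 mm farther back than shut.
Start: joints at [-1.334, 0.332, -0.065, 1.46, 0.022, 1.35, -0.088], TCP at [0.161, 0.604, 0.231] pointing down, gripper open.
Joint ranges: [-2.6, 2.6], [-0.5, 2.12], [-1.47, 1.34], [0.16, 2.42], [-1.27, 4.41], [0.06, 2.06], [-2.6, 2.6]. Speed limits (rad/s): [2.22, 2.22, 2.79, 2.79, 3.14, 3.14, 3.14].

### API

Orientations are given as a unit quaternion [x, y, z, w].
In Python, from workcell import get_obs, camera, camera_params, hand_in gives the robot as it stands.
- The arm moves only by the tool carry_out, never from a script. Its argument "commands" is a list that holds one entry, the list of rows, each a list of 6 numbers: the shift along the tool's x, y, z in units of 40 mm (1.0 is 40 mm), then the turn, a rotation vector about the tool's x, y, z in units of 6 degrees (1.0 is 6 degrees). In form: [[[x, y, z, ax, ay, az], ...]]. A call has 1 to 20 rows; each row shifts and turns the commanded pose from where the row before left it, along the tool's axes as they then stand; what a row does not reach is not made up. A row lasts 1/12 s, in which the tool goes at most 41.7 mm and 7.16 degrees, less where a joint would pass 70% of its speed; a pose out of reach is approached as far as the arm can. A call is refused whole if a number of a shift passes 1 or a number of a turn 1, either way. A call with a gripper value outside its range is refused whole. "hand" is the closure, from -1 (fully open) to 1 (shut), set as the call begins (left out, the last holds). The fingers move at their own pace and stop on an object; "force" is the grip in N (left out, the last holds). Time passes only in rows, so rows that do not move let the fingers close. It gives the time, the measured TCP pose, the force, the opening and the grip force at its end, in the units of the state.
- get_obs(): the state, without advancing time (a new reading comes with each control period).
- camera(name): name is "side" or "top" or "wrist"; returns the picture (480x640x3 uint8, red, green, blue); there is no depth.
- camera_params(name): a dict with "mtx" (3x3 intrinsics, pixels), "k1" (the pictures are not rectified: a ray, as slopes to the right and down, at radius r is drawn at 1 + k1 r^2 times it, then the intrinsics apply), "R" (3x3) and "t" (3): a world point X has camera coordinates R X + t. Camera axes: x right, y down, z forward; pixel columns grow to the right and rows downward; lengths in m; the calibration is good to about 2 mm. A picture is of the moment at which its call begins: read the wrist's pose just before it. camera_params takes no time and is no camera call; for the wrist camera it gives the pose at the moment of the call.
- hand_in(): hands the job in; it is judged then, once.
The state is a dict: "clock": time; "joint_pos": joint angles; "joint_velocities": joint speeds; "tau": joint torques, N m; "position": TCP position; "ee_rot": TCP orientation; "ft_force": force on the tool from outside, world axes, zero at the start; "torque": the same for the moment, N m; "grip_width": opening from 0.0 (shut) to 1.0 (fully open); "grasp_force": force on a finger pad.
Only numpy, scipy, OpenCV 4.12 (cv2) and the standard library are available. Lean on these libraries where they do the work, as an engineer would, in place of code of your own. Each camera call takes 0.05 s, during which the arm holds its last target. There are 200 camera calls.

### The job

Get the light onto the laptop mainboard: take the little sprung clip lamp and clip it upright on the top edge of the upright plate on the lamp slide's arm, pushed well down over the middle of the edge, and let go of it. Then grip the black plunger knob of the slide, pull it up until the pin is clear, move the slide exactly one hole along its rail towards the mainboard (not towards the parts tray, and not past that hole) and let the pin go fully home there. Finish while still holding the knob with the pin home and the lamp still clipped on; leave the tin, the screwdriver and the fan where they are.

Things in the scene. Friction and masses are not known exactly. Their poses are not given: they have to be found in the camera images.
- rail: Fixed lamp-slide rail, a dark 70 x 250 mm steel foot plate with an aluminium ladder on it, 20 mm high (end stops 28 mm). Origin: middle of its underside on the table; y runs along the rail, x across it, z up. Five slots for the lock pin, 12 mm long, 40 mm apart, at y = -80, -40, 0, 40, 80 mm.
- slide (a joint): Position of the aluminium slide along the rail's +y in m: 0 = middle slot (its start, within 1 mm), +-0.040 = the slots next to it; travel +-0.085; rubs with 1.5 N. Saddle 60 x 46 mm, top 36 mm above the table, with a 20 mm wide bush up to 50 mm under the knob; a flat arm (18 mm wide, top at 36 mm) reaches to the rail's +x and carries the upright clip plate.
- clip_edge (a point): Middle of the top edge of the upright aluminium clip plate on the slide's arm, 90 mm above the table, 120 mm from the knob's axis in the rail's +x. Plate: 6 mm thick along y, 40 mm wide along x, free for 54 mm below the edge. Axes as the rail's. Moves with the slide.
- plunger (a joint): Lift of the lock pin in m: 0 = fully home, 0.018 = top of its travel. The 8 mm round-ended pin reaches 10 mm into the slot, so it is clear above 0.010. A spring pushes it down with 3 N at home and about 6 N at the top; let down beside a slot it rests on the rung at 0.010.
- knob (a point): Middle of the upright black plunger knob on the slide's saddle, a cylinder 26 mm in diameter and 28 mm high; 68 mm above the table when the pin is home. It pulls straight up. Moves with slide and pin.
- lamp: Black sprung clip lamp, 100 g, upright on its shut jaws. Origin: middle of its underside, z up, x along the hinge pin 52 mm up. Jaws 36 mm wide (x), 44 mm long, meet at y = 0, together 27 mm thick. The handles end in rubber bars 12 mm thick, 30 mm long (x), 88 mm up, 54 mm over all in y: squeeze these together. Lamp head, 32 mm across, at x = +42 mm, 48 to 62 mm up. Either way round is right.
- lamp_jaw (a joint): How far each of the lamp's two halves is swung open, in rad: 0 shut, 0.3 fully open; the halves are geared together and open evenly. Sprung shut, 3 N at the handles when shut, 9 N when open. Bars squeezed from 54 to 36 mm open the jaw tips by about 23 mm (0.23). On the 6 mm plate it reads about 0.055. Squeezed hard while it still stands on the table it is pushed askew; lifted first by a light squeeze (bars at 49 mm), it stays straight.
- lamp_mouth (a point): Middle between the lamp's jaw tips, 2 mm above the lamp's origin along its z.
- mainboard: Bare laptop circuit board on a grey foam pad, 140 x 110 mm and up to 17 mm high, with flat chips and connectors; fixed. Origin: middle of its underside. It lies beyond the rail (+x of it), to one side (+y or -y of the rail's frame), level with the clip plate.
- parts_tray: Flat grey plastic tray with six compartments and screws, 140 x 110 x 16 mm, fixed. Origin: middle of its underside. It lies on the other side, opposite the mainboard.
- tin: Bystander: closed steel tin, 56 mm in diameter and 60 mm high. Origin: middle of its underside.
- screwdriver: Bystander: screwdriver, 170 mm long, lying on the table.
- fan: Bystander: flat black cooling fan, 62 x 62 x 15 mm. Origin: middle of its underside.
There are look-alikes about, which are no part of the job. Several things have the shape of the lamp; the one meant has the colours described above.

How it is judged:
On the way, in this order (a step that is already met when the one before it is completed fails the run):
1. the lamp is clipped on the plate's edge and let go, the slide still locked in its first hole (z of lamp_mouth in the frame of clip_edge between -0.056 and -0.012 m and horizontal distance between lamp_mouth and clip_edge below 0.022 m and value of joint lamp_jaw above 0.025 rad and angle between lamp's own z axis and vertical below 0.35 rad and contact force between lamp and slide above 0.5 N and contact force between the fingers and lamp below 0.1 N and value of joint plunger below 0.003 m and value of joint slide between -0.006 and 0.006 m), for 0.2 s.
2. the plunger is pulled up by the knob until the pin is clear (value of joint plunger above 0.0105 m and contact force between the fingers and plunger above 1 N), for 0.1 s.
3. the slide is at the next hole towards the mainboard with the pin home (((y of mainboard in the frame of rail above 0 m and value of joint slide between 0.036 and 0.044 m) or (y of mainboard in the frame of rail below 0 m and value of joint slide between -0.044 and -0.036 m)) and value of joint plunger below 0.003 m), for 0.2 s.
At the end, for the whole second after the job is handed in: The slide is within 4 mm of the next hole on the mainboard's side, the pin home within 3 mm, the knob still held by the fingers (over 2 N), and the lamp clipped upright (within 0.35 rad), at rest, untouched, its jaws at least 12 mm over the plate's edge and within 22 mm of the edge's middle (all of step 3 and contact force between the fingers and plunger above 2 N and z of lamp_mouth in the frame of clip_edge between -0.056 and -0.012 m and horizontal distance between lamp_mouth and clip_edge below 0.022 m and value of joint lamp_jaw above 0.025 rad and angle between lamp's own z axis and vertical below 0.35 rad and contact force between lamp and slide above 0.5 N and contact force between the fingers and lamp below 0.1 N and linear speed of lamp below 0.03 m/s); the arm keeps its last pose, push and grip.
It fails at once if a bystander (tin, screwdriver, fan) is moved by more than 30 mm (distance of any of tin, screwdriver, fan from where it was at the start of the episode above 0.03 m).
It fails at once if the slide goes past the next hole or well off the wrong way ((y of mainboard in the frame of rail above 0 m and (value of joint slide above 0.055 m or value of joint slide below -0.02 m)) or (y of mainboard in the frame of rail below 0 m and (value of joint slide below -0.055 m or value of joint slide above 0.02 m))).
It also fails if it takes over 62 s, if anything falls off the work surface, if the arm or the gripper's body presses on something with over 40 N, if the wrist force passes 120 N, or if a joint passes its speed limit or range.

## Working session

There is one attempt and no reset: what is moved stays moved. The work goes in short steps, Python scripts to look and compute and a tool call to move; the robot and the scene stay as the last step left them, time stands still between calls to the robot, and variables do not carry over. Pictures are saved under pics/ and viewed, at most 10 in all, crops included, and the job is handed in when it is done.

Besides the shell and the picture viewer there is one more tool, called after ">>>" in YAML: its name, and indented under it one key for each argument. carry_out: Moves the arm, as the interface text tells. Its arguments: {"type":"object","properties":{"commands":{"type":"array"},"hand":{"type":"number"},"force":{"type":"number"}},"required":["commands"]}

```bash
mkdir -p pics
cat > h.py <<'E'
import numpy as np, cv2
from workcell import get_obs, camera, camera_params, hand_in
from scipy.spatial.transform import Rotation as Rn
def ray(p,uv):
    M=np.array(p["mtx"]);R=np.array(p["R"]);t=np.array(p["t"])
    k=p["k1"]
    s=cv2.undistortPoints(np.array([[uv]],float),M,np.array([k,0,0,0.]))[0,0]
    return -R.T@t, R.T@np.array([s[0],s[1],1])
def onz(p,uv,z):
    c,d=ray(p,uv); return c+d*(z-c[2])/d[2]
def proj(p,X):
    M=np.array(p["mtx"]);R=np.array(p["R"]);t=np.array(p["t"])
    x=R@np.array(X)+t; a=x[:2]/x[2]; a=a*(1+p["k1"]*(a@a)); return M[:2,:2]@a+M[:2,2]
def tri(p1,a,p2,b):
    c1,d1=ray(p1,a);c2,d2=ray(p2,b)
    s=np.linalg.lstsq(np.c_[d1,-d2],c2-c1,rcond=None)[0]
    x,y=c1+d1*s[0],c2+d2*s[1]; return (x+y)/2,np.linalg.norm(x-y)
def snap(n,f):
    im=camera(n); cv2.imwrite(f"pics/{f}.png",cv2.cvtColor(im,cv2.COLOR_RGB2BGR)); return im
E
python3 - <<'E'
from h import *
for n in("top","side"):
    snap(n,n+"0"); p=camera_params(n); print(n,np.round(-np.array(p["R"]).T@np.array(p["t"]),3),np.round(p["R"],2).tolist(),p["mtx"],p["k1"])
o=get_obs(); print(o)
E
```

```text
top [0.302 0.003 1.344] [[0.01, -1.0, 0.02], [-0.99, -0.01, -0.16], [0.16, -0.02, -0.99]] [[562.21016839   0.         325.83858994]
 [  0.         562.21016839 231.10591595]
 [  0.           0.           1.        ]] -0.09942630520795447
side [ 0.057 -0.75   0.661] [[0.86, -0.51, 0.01], [-0.29, -0.49, -0.83], [0.43, 0.71, -0.56]] [[460.4399567    0.         312.22892107]
 [  0.         460.4399567  238.46812188]
 [  0.           0.           1.        ]] -0.013244872401498122
{'clock': 0.1, 'joint_pos': array([-1.33361647,  0.33277069, -0.06467422,  1.4608933 ,  0.02159726,
        1.34992769, -0.08847814]), 'joint_velocities': array([ 0.00109123, -0.00089144, -0.00052339, -0.0027275 , -0.00010064,
       -0.00108482,  0.00030112]), 'tau': array([ 1.93139720e-03, -6.26746416e+01,  4.94485872e-02, -3.92427957e+01,
        1.64197432e-02,  6.89645967e-03, -6.01784222e-05]), 'position': array([0.16046857, 0.60367561, 0.23060199]), 'ee_rot': array([ 1.29516612e-01,  9.91577038e-01, -6.49993801e-04, -5.05342628e-05]), 'ft_force': array([ 0.70802714, -0.123908  , -1.02437479]), 'torque': array([-0.04621056,  0.00795868,  0.00767778]), 'grasp_force': 0.0, 'grip_width': 0.9958324933169543}
```

View pics/top0.png

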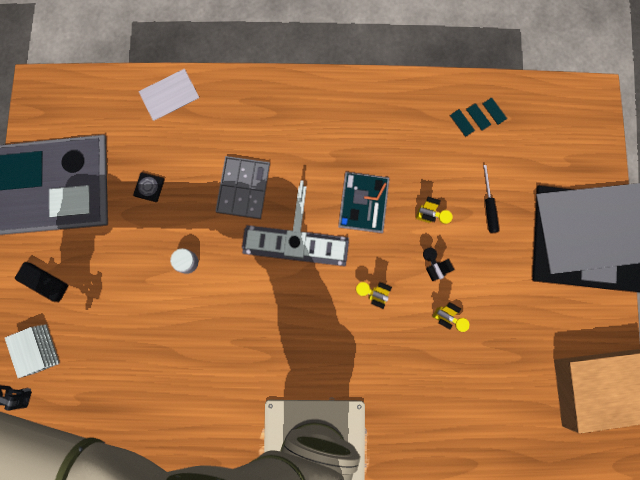

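View pics/side0.png

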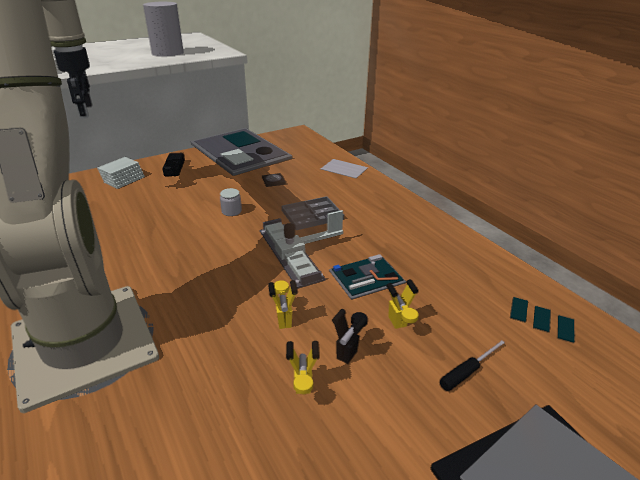

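The top view shows the rail at about (295,246) with the knob at (294,242). The arm runs up to the clip plate near (302,185), and the tray is at left (244,187). The mainboard is at right (364,202), which is world -y. The black lamp is near (437,263), with yellow look-alikes around it. Next I'll take zoomed crops.

Run:
```python
import cv2,numpy as np
a=cv2.imread("pics/top0.png");b=cv2.imread("pics/side0.png")
r=lambda i,x,y,w,h:cv2.resize(i[y:y+h,x:x+w],(400,300),interpolation=cv2.INTER_CUBIC)
cv2.imwrite("pics/crop0.png",np.vstack([np.hstack([r(a,235,165,120,105)[:, :],r(a,400,230,80,60)]),np.hstack([r(b,255,200,100,75),r(b,310,295,80,60+10)])]))
```

```text
(no output)
```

View pics/crop0.png

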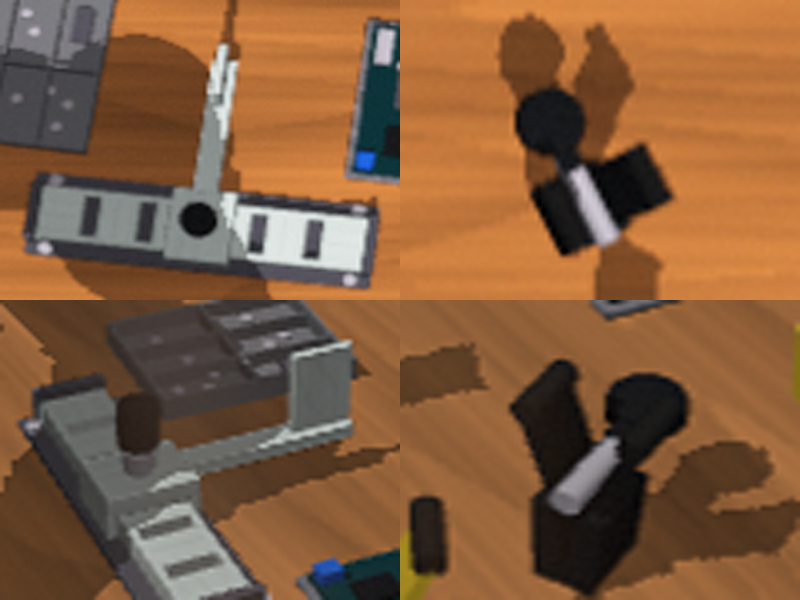

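Run:
```python
from h import *
p=camera_params("top");q=camera_params("side")
C=[(246.4,226.3),(348.4,238.5),(346.6,264.8),(242.5,248)]
X=[onz(p,c,0.005)[:2] for c in C];print("rail corners",np.round(X,3).tolist())
d=(X[0]+X[3]-X[1]-X[2])/2;print("rail len",np.linalg.norm(d),"yaw of rail y",np.degrees(np.arctan2(d[1],d[0])), "ctr",np.mean(X,0))
k=onz(p,(294.7,241.7),.082);print("knob",k)
# side: knob centre crop (138,422)-> scale4
print("tri knob top",tri(p,(294.7,241.7),q,(255+138/4,200+(398-300)/4)))
y=d/np.linalg.norm(d);x=np.array([y[1],-y[0]])
e=k[:2]+.12*x;print("x dir",x,"edge",e)
for s in(-.02,0,.02):print(np.round(proj(p,[*(e+s*x),.09]),1),np.round(proj(q,[*(e+s*x),.09]),1))
h=onz(p,(438.4,271),.056);hd=onz(p,(430,254.4),.062)
print("hinge",h,"head",hd,np.linalg.norm(h-hd))
print("bars L",onz(p,(400+(555-400)/5,230+222/5),.09),"R",onz(p,(400+(655-400)/5,230+172/5),.09))
# side: head centre (648,405), hinge near end (567,497)->; 
f=lambda u,v:(310+(u-400)/5,295+(v-300)*70/300)
print("side head ray z.055",onz(q,f(648,412),.055))
h2=[onz(p,(400+(a-400)/5,230+b/5),.056) for a,b in((573,170),(612,240))];print(h2)
```

```text
rail corners [[0.523, 0.169], [0.496, -0.077], [0.432, -0.073], [0.47, 0.177]]
rail len 0.2502504304389472 yaw of rail y 82.66052860621991 ctr [0.48015049 0.04885018]
knob [0.47597406 0.04901945 0.082     ]
tri knob top (array([0.47677104, 0.04844092, 0.08448896]), np.float64(0.002463350736361898))
x dir [ 0.99180667 -0.1277479 ] edge [0.59499086 0.03368971]
[301.  198.2] [327.6 213.8]
[302.3 189.7] [335.1 212.1]
[303.5 181.3] [342.6 210.4]
hinge [ 0.4151786  -0.28324172  0.056     ] head [ 0.45293779 -0.26300323  0.062     ] 0.04325913501543925
bars L [ 0.4043831  -0.25870303  0.09      ] R [ 0.42739445 -0.30482987  0.09      ]
side head ray z.055 [ 0.45245125 -0.26798365  0.055     ]
[array([ 0.43136281, -0.27463587,  0.056     ]), array([ 0.39903835, -0.29230332,  0.056     ])]
```

Both views agree. The predicted plate edge matches the side picture, and the knob triangulates at 84 mm against 82 mm for its top. The lamp is at about (0.4155,-0.2825) with yaw about 28°, and the mainboard lies on the rail's -y side. I'll start moving.

>>> carry_out:
  commands:
    - [[-0.6, -0.415, -0.03, 0, 0, 0], [-0.6, -0.415, -0.03, 0, 0, 0], [-0.6, -0.415, -0.03, 0, 0, 0], [-0.6, -0.415, -0.03, 0, 0, 0], [-0.6, -0.415, -0.03, 0, 0, 0], [-0.6, -0.415, -0.03, 0, 0, 0], [-0.6, -0.415, -0.03, 0, 0, 0], [-0.6, -0.415, -0.03, 0, 0, 0], [-0.6, -0.415, -0.03, 0, 0, 0], [-0.6, -0.415, -0.03, 0, 0, 0], [-0.6, -0.415, -0.03, 0, 0, 0], [-0.6, -0.415, -0.03, 0, 0, 0], [-0.6, -0.415, -0.03, 0, 0, 0], [-0.6, -0.415, -0.03, 0, 0, 0], [-0.6, -0.415, -0.03, 0, 0, 0], [-0.6, -0.415, -0.03, 0, 0, 0], [-0.6, -0.415, -0.03, 0, 0, 0], [-0.6, -0.415, -0.03, 0, 0, 0]]
  hand: -1

```text
clock: 1.6
position: [0.5019, 0.203, 0.2527]
ee_rot: [0.129, 0.992, -0.0, -0.0]
ft_force: [0.6, 1.0, 1.3]
grip_width: 0.998
grasp_force: 0.0
```

>>> carry_out:
  commands:
    - [[0, 0, 0, 0, 0, 1], [0, 0, 0, 0, 0, 1], [0, 0, 0, 0, 0, 1], [0, 0, 0, 0, 0, 1], [0, 0, 0, 0, 0, 1], [0, 0, 0, 0, 0, 1], [0, 0, 0, 0, 0, 1], [0, 0, 0, 0, 0, 1], [0, 0, 0, 0, 0, 1], [0, 0, 0, 0, 0, 1], [0, 0, 0, 0, 0, 1], [0, 0, 0, 0, 0, 1], [0, 0, 0, 0, 0, 1], [0, 0, 0, 0, 0, 1], [0, 0, 0, 0, 0, 1]]

```text
clock: 2.85
position: [0.5011, 0.2042, 0.2526]
ee_rot: [0.794, 0.608, -0.0, -0.0]
ft_force: [-0.9, 0.2, -0.3]
grip_width: 1.003
grasp_force: 0.0
```

```bash
cat >> h.py <<'E'
def go(xyz,yawy):
    "print tool-axis shift (units) and tool-z turn (units) to get the TCP to xyz, tool y at yawy deg"
    o=get_obs();R=Rn.from_quat(o["ee_rot"]).as_matrix()
    d=R.T@(np.array(xyz)-o["position"])
    y=np.degrees(np.arctan2(R[1,1],R[0,1])); t=(yawy-y+180)%360-180
    print("t",o["clock"],"pos",np.round(o["position"],4),"yaw y",round(y,2),"zdown",np.round(R[:,2],4),"w",o["grip_width"],"F",np.round(o["ft_force"],1),"j",np.round(o["joint_pos"],2))
    print("shift u",np.round(d/.04,3),"turn u",round(-t/6,3))
E
python3 -c "
from h import *
go([.4155,-.2825,.25],-62)"
```

```text
t 2.85 pos [0.5011 0.2042 0.2526] yaw y -15.18 zdown [-6.e-04 -3.e-04 -1.e+00] w 1.0033153063805815 F [-0.9  0.2 -0.3] j [-0.85  0.13  0.42  1.67 -0.05  1.35 -0.69]
shift u [-12.303   1.121   0.069] turn u 7.803
```

>>> carry_out:
  commands:
    - [[-0.615, 0.056, 0, 0, 0, 0], [-0.615, 0.056, 0, 0, 0, 0], [-0.615, 0.056, 0, 0, 0, 0], [-0.615, 0.056, 0, 0, 0, 0], [-0.615, 0.056, 0, 0, 0, 0], [-0.615, 0.056, 0, 0, 0, 0], [-0.615, 0.056, 0, 0, 0, 0], [-0.615, 0.056, 0, 0, 0, 0], [-0.615, 0.056, 0, 0, 0, 0], [-0.615, 0.056, 0, 0, 0, 0], [-0.615, 0.056, 0, 0, 0, 0], [-0.615, 0.056, 0, 0, 0, 0], [-0.615, 0.056, 0, 0, 0, 0], [-0.615, 0.056, 0, 0, 0, 0], [-0.615, 0.056, 0, 0, 0, 0], [-0.615, 0.056, 0, 0, 0, 0], [-0.615, 0.056, 0, 0, 0, 0], [-0.615, 0.056, 0, 0, 0, 0], [-0.615, 0.056, 0, 0, 0, 0], [-0.615, 0.056, 0, 0, 0, 0]]

```text
clock: 4.52
position: [0.4177, -0.2837, 0.2528]
ee_rot: [0.793, 0.61, 0.0, -0.0]
ft_force: [1.4, 1.2, 0.7]
grip_width: 1.001
grasp_force: 0.0
```

>>> carry_out:
  commands:
    - [[0, 0, 0, 0, 0, 1], [0, 0, 0, 0, 0, 1], [0, 0, 0, 0, 0, 1], [0, 0, 0, 0, 0, 1], [0, 0, 0, 0, 0, 1], [0, 0, 0, 0, 0, 1], [0, 0, 0, 0, 0, 1], [0, 0, 0, 0, 0, 0.8], [0, 0, 0, 0, 0, 0], [0, 0, 0, 0, 0, 0]]

```text
clock: 5.35
position: [0.4181, -0.2826, 0.2527]
ee_rot: [0.969, 0.246, -0.0, -0.0]
ft_force: [-0.3, 0.1, -0.3]
grip_width: 1.004
grasp_force: 0.0
```

```bash
python3 -c "
from h import *
go([.4155,-.2825,.25],-62)
import pickle;p=camera_params('wrist');pickle.dump(p,open('w1.pkl','wb'));snap('wrist','w1')
for z in (.056,.088):print(proj(p,[.4155,-.2825,z]))"
```

```text
t 5.35 pos [ 0.4181 -0.2826  0.2527] yaw y -61.52 zdown [-3.e-04  2.e-04 -1.e+00] w 1.0038874514146965 F [-0.3  0.1 -0.3] j [-0.43  0.04  0.97  1.78 -0.03  1.34 -0.52]
shift u [-0.056 -0.033  0.068] turn u 0.079
[320.89819485 209.90238978]
[320.70315062 217.94932501]
```

View pics/w1.png

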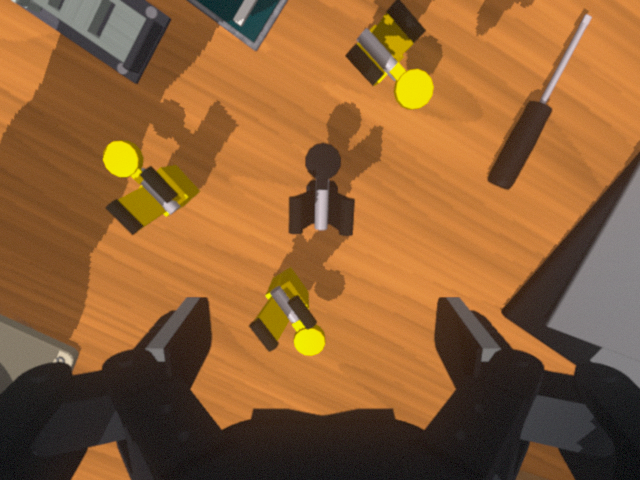

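The wrist view shows the black lamp centred. Its bars are at about (296,213) and (347,215), the hinge at (321,207) and the head at (323,160), all nearly aligned with the tool.

```bash
python3 -c "
from h import *
import pickle;p=pickle.load(open('w1.pkl','rb'))
im=cv2.cvtColor(cv2.imread('pics/w1.png'),cv2.COLOR_BGR2HSV)
m=((im[...,2]<62)).astype(np.uint8)[140:245,270:375]
n,l,s,c=cv2.connectedComponentsWithStats(m)
for i in range(1,n):
  if s[i,4]>60:print(s[i]+np.array([270,140,0,0,0]),c[i]+[270,140])
L,R=onz(p,(289.5,213),.088),onz(p,(354.5,215),.088)
print('bars',L,R,np.linalg.norm(L-R),'mid',(L+R)/2,'yaw',np.degrees(np.arctan2(*(R-L)[1::-1])))
h1,h2,hd=onz(p,(321.5,228),.056),onz(p,(322,182),.056),onz(p,(323,160),.062)
print('hinge',h1,h2,np.linalg.norm(h1-h2),'head',hd)
print(np.degrees(np.arctan2(*(hd-h1)[1::-1])))
go([*((L+R)/2)[:2],.066],np.degrees(np.arctan2(*(R-L)[1::-1])))
"
```

```text
[296 181  19  50 357] [308.14565826 204.99439776]
[329 182  21  45 370] [334.44054054 203.54594595]
bars [ 0.40686745 -0.25776676  0.088     ] [ 0.43109343 -0.30595442  0.088     ] 0.05393467462873301 mid [ 0.41898044 -0.28186059  0.088     ] yaw -63.309387871468076
hinge [ 0.40074313 -0.29111674  0.056     ] [ 0.43837541 -0.27124421  0.056     ] 0.04255709205707932 head [ 0.45627549 -0.26254125  0.062     ]
27.2291600503195
t 5.4 pos [ 0.4181 -0.2826  0.2527] yaw y -61.5 zdown [-3.e-04  3.e-04 -1.e+00] w 1.0001679933842706 F [-0.2  0.7  0.3] j [-0.43  0.04  0.97  1.78 -0.03  1.34 -0.52]
shift u [ 2.900e-02 -4.000e-03  4.668e+00] turn u 0.301
```

>>> carry_out:
  commands:
    - [[0.03, 0, 0, 0, 0, 0.22], [0, 0, 0.4, 0, 0, 0], [0, 0, 0.4, 0, 0, 0], [0, 0, 0.4, 0, 0, 0], [0, 0, 0.4, 0, 0, 0], [0, 0, 0.4, 0, 0, 0], [0, 0, 0.4, 0, 0, 0], [0, 0, 0.4, 0, 0, 0], [0, 0, 0.4, 0, 0, 0], [0, 0, 0.4, 0, 0, 0], [0, 0, 0.4, 0, 0, 0], [0, 0, 0.4, 0, 0, 0], [0, 0, 0.3, 0, 0, 0], [0, 0, 0, 0, 0, 0], [0, 0, 0, 0, 0, 0]]

```text
clock: 6.65
position: [0.419, -0.2822, 0.0648]
ee_rot: [0.972, 0.233, -0.001, -0.0]
ft_force: [0.4, 0.9, 0.3]
grip_width: 1.0
grasp_force: 0.0
```

>>> carry_out:
  commands:
    - [[0, 0, 0, 0, 0, 0], [0, 0, 0, 0, 0, 0], [0, 0, 0, 0, 0, 0], [0, 0, 0, 0, 0, 0], [0, 0, 0, 0, 0, 0], [0, 0, 0, 0, 0, 0], [0, 0, 0, 0, 0, 0], [0, 0, 0, 0, 0, 0]]
  hand: -0.14
  force: 20

```text
clock: 7.32
position: [0.4201, -0.2823, 0.066]
ee_rot: [0.972, 0.233, 0.001, 0.0]
ft_force: [-1.3, 0.8, 7.2]
grip_width: 0.569
grasp_force: 6.9
```

>>> carry_out:
  commands:
    - [[0, 0, -0.1, 0, 0, 0], [0, 0, -0.2, 0, 0, 0], [0, 0, -0.2, 0, 0, 0], [0, 0, -0.3, 0, 0, 0], [0, 0, -0.3, 0, 0, 0], [0, 0, -0.4, 0, 0, 0], [0, 0, -0.4, 0, 0, 0], [0, 0, -0.4, 0, 0, 0], [0, 0, -0.4, 0, 0, 0], [0, 0, 0, 0, 0, 0], [0, 0, 0, 0, 0, 0]]

```text
clock: 8.23
position: [0.4198, -0.2823, 0.1741]
ee_rot: [0.972, 0.234, 0.001, 0.0]
ft_force: [-0.2, 0.9, -2.5]
grip_width: 0.575
grasp_force: 4.2
```

```bash
python3 -c "
from h import *
go([.595,.0337,.19],-97.34)
a=snap('wrist','w2');b=snap('side','s2')
cv2.imwrite('pics/c2.png',cv2.cvtColor(np.hstack([cv2.resize(a[120:480,160:480],(400,450)),cv2.resize(b[200:390,280:450],(400,450))]),cv2.COLOR_RGB2BGR))"
```

```text
t 8.2333 pos [ 0.4198 -0.2823  0.1741] yaw y -62.99 zdown [ 2.5e-03  1.0e-04 -1.0e+00] w 0.5752005762601821 F [-0.2  0.9 -2.5] j [-0.4   0.14  0.98  1.89 -0.13  1.18 -0.47]
shift u [ 7.49  -5.049 -0.386] turn u 5.725
```

View pics/c2.png

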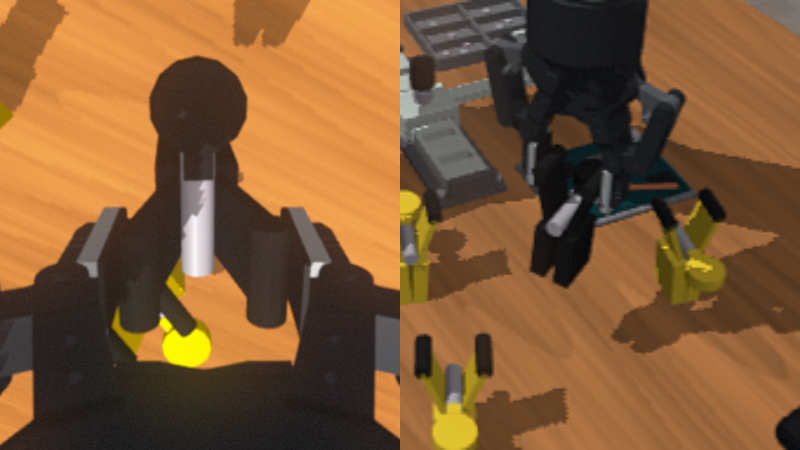

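The lamp is held upright with its hinge along the tool's x. Next I'll carry it above the plate.

>>> carry_out:
  commands:
    - [[0, 0, -0.4, 0, 0, 0], [0.3, -0.2, 0, 0, 0, 0], [0.4, -0.27, 0, 0, 0, 0], [0.4, -0.27, 0, 0, 0, 0], [0.4, -0.27, 0, 0, 0, 0], [0.4, -0.27, 0, 0, 0, 0], [0.4, -0.27, 0, 0, 0, 0], [0.4, -0.27, 0, 0, 0, 0], [0.4, -0.27, 0, 0, 0, 0], [0.4, -0.27, 0, 0, 0, 0], [0.4, -0.27, 0, 0, 0, 0], [0.4, -0.27, 0, 0, 0, 0], [0.4, -0.27, 0, 0, 0, 0], [0.4, -0.27, 0, 0, 0, 0], [0.4, -0.27, 0, 0, 0, 0], [0.4, -0.27, 0, 0, 0, 0], [0.4, -0.27, 0, 0, 0, 0], [0.4, -0.27, 0, 0, 0, 0], [0.4, -0.27, 0, 0, 0, 0], [0.39, -0.26, 0, 0, 0, 0]]

```text
clock: 10.0
position: [0.5954, 0.0358, 0.1887]
ee_rot: [0.972, 0.234, -0.0, -0.0]
ft_force: [-0.2, 0.3, -0.8]
grip_width: 0.572
grasp_force: 4.2
```

>>> carry_out:
  commands:
    - [[0, 0, 0, 0, 0, 0.5], [0, 0, 0, 0, 0, 0.7], [0, 0, 0, 0, 0, 0.8], [0, 0, 0, 0, 0, 0.8], [0, 0, 0, 0, 0, 0.8], [0, 0, 0, 0, 0, 0.8], [0, 0, 0, 0, 0, 0.8], [0, 0, 0, 0, 0, 0.5], [0, 0, 0, 0, 0, 0], [0, 0, 0, 0, 0, 0]]

```text
clock: 10.83
position: [0.5948, 0.0345, 0.1887]
ee_rot: [0.998, -0.062, -0.0, 0.0]
ft_force: [0.5, -0.2, -0.2]
grip_width: 0.568
grasp_force: 4.2
```

>>> carry_out:
  commands:
    - [[0, 0, 0, 0, 0, 0], [0, 0, 0, 0, 0, 0], [0, 0, 0, 0, 0, 0], [0, 0, 0, 0, 0, 0], [0, 0, 0, 0, 0, 0], [0, 0, 0, 0, 0, 0]]
  hand: 0.14

```text
clock: 11.33
position: [0.5945, 0.0338, 0.1889]
ee_rot: [0.998, -0.063, 0.0, -0.0]
ft_force: [-0.9, 0.3, -1.1]
grip_width: 0.437
grasp_force: 7.9
```

```bash
python3 -c "
from h import *
go([.595,.0337,.19],-97.34)
p=camera_params('wrist');a=snap('wrist','w3');b=snap('side','s3')
q=camera_params('side')
e=np.array([.595,.0337]);x=np.array([.9918,-.1277])
for s in(-.02,.02):print('edge',proj(p,[*(e+s*x),.09]),proj(q,[*(e+s*x),.09]))
cv2.imwrite('pics/c3.png',cv2.cvtColor(np.hstack([cv2.resize(a[120:480,160:480],(400,450)),cv2.resize(b[120:270,270:403],(400,450))]),cv2.COLOR_RGB2BGR))"
```

```text
t 11.3333 pos [0.5945 0.0338 0.1889] yaw y -97.2 zdown [ 0.e+00  1.e-04 -1.e+00] w 0.43663679402352185 F [-0.9  0.3 -1.1] j [-0.81  0.38  0.86  1.64 -0.3   1.26 -1.59]
shift u [ 0.012  0.002 -0.027] turn u 0.024
edge [322.77417034 265.24919322] [327.60780254 213.75003877]
edge [322.94130019 207.28592312] [342.59243166 210.37828011]
```

View pics/c3.png

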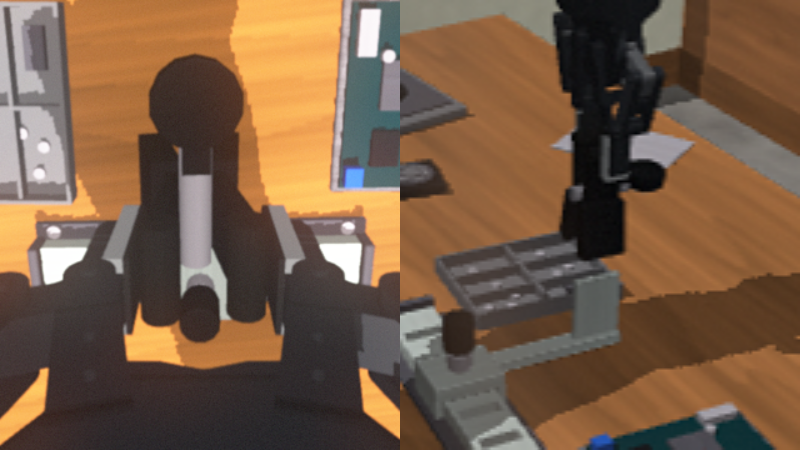

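The lamp is centred above the plate and upright, with jaws open. I'll lower it next.

>>> carry_out:
  commands:
    - [[0, 0, 0.1, 0, 0, 0], [0, 0, 0.15, 0, 0, 0], [0, 0, 0.15, 0, 0, 0], [0, 0, 0.15, 0, 0, 0], [0, 0, 0.15, 0, 0, 0], [0, 0, 0.15, 0, 0, 0], [0, 0, 0, 0, 0, 0], [0, 0, 0, 0, 0, 0]]

```text
clock: 12.1
position: [0.5943, 0.0338, 0.1545]
ee_rot: [0.998, -0.063, -0.0, 0.0]
ft_force: [0.3, -0.1, -0.8]
grip_width: 0.43
grasp_force: 7.9
```

>>> carry_out:
  commands:
    - [[0, 0, 0.1, 0, 0, 0], [0, 0, 0.15, 0, 0, 0], [0, 0, 0.15, 0, 0, 0], [0, 0, 0.15, 0, 0, 0], [0, 0, 0.15, 0, 0, 0], [0, 0, 0.1, 0, 0, 0], [0, 0, 0, 0, 0, 0], [0, 0, 0, 0, 0, 0]]

```text
clock: 12.77
position: [0.5944, 0.0338, 0.1227]
ee_rot: [0.998, -0.063, -0.0, 0.0]
ft_force: [0.6, 0.2, -0.4]
grip_width: 0.435
grasp_force: 7.9
```

```bash
python3 -c "
from h import *
go([.595,.0337,.19],-97.34)
a=snap('wrist','w4');b=snap('side','s4')
cv2.imwrite('pics/c4.png',cv2.cvtColor(np.hstack([cv2.resize(a[120:480,160:480],(400,450)),cv2.resize(b[120:270,270:403],(400,450))]),cv2.COLOR_RGB2BGR))"
```

```text
t 12.7667 pos [0.5944 0.0338 0.1227] yaw y -97.21 zdown [-4.e-04 -2.e-04 -1.e+00] w 0.4347810083206707 F [ 0.6  0.2 -0.4] j [-0.78  0.45  0.83  1.71 -0.36  1.14 -1.55]
shift u [ 1.400e-02  1.000e-03 -1.683e+00] turn u 0.022
```

View pics/c4.png

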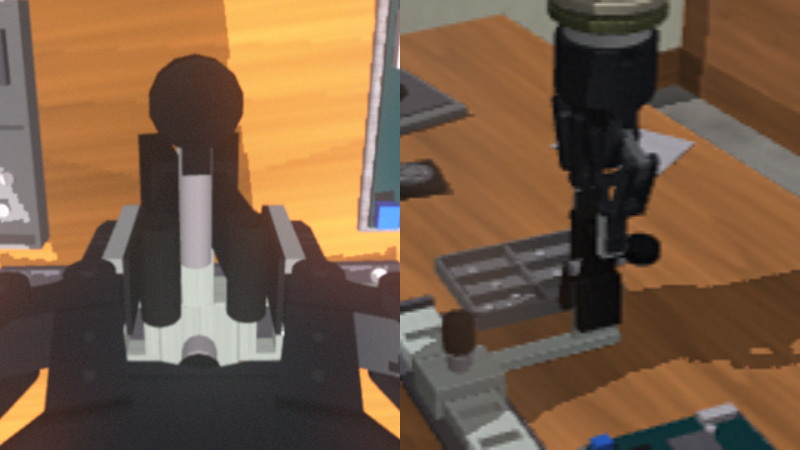

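The jaws straddle the plate, overlapping it by about 30 mm, with no contact force. I'll release.

>>> carry_out:
  commands:
    - [[0, 0, 0, 0, 0, 0], [0, 0, 0, 0, 0, 0], [0, 0, 0, 0, 0, 0], [0, 0, 0, 0, 0, 0]]
  hand: -0.2

```text
clock: 13.2
position: [0.5947, 0.0342, 0.1231]
ee_rot: [0.998, -0.063, 0.0, -0.0]
ft_force: [-0.2, 1.5, -0.1]
grip_width: 0.594
grasp_force: 0.8
```

>>> carry_out:
  commands:
    - [[0, 0, 0, 0, 0, 0], [0, 0, 0, 0, 0, 0], [0, 0, 0, 0, 0, 0], [0, 0, 0, 0, 0, 0], [0, 0, 0, 0, 0, 0], [0, 0, 0, 0, 0, 0], [0, 0, -0.2, 0, 0, 0], [0, 0, -0.3, 0, 0, 0], [0, 0, -0.4, 0, 0, 0], [0, 0, -0.4, 0, 0, 0], [0, 0, -0.4, 0, 0, 0], [0, 0, -0.4, 0, 0, 0], [0, 0, -0.4, 0, 0, 0], [0, 0, 0, 0, 0, 0], [0, 0, 0, 0, 0, 0]]
  hand: -1

```text
clock: 14.45
position: [0.5951, 0.0337, 0.2245]
ee_rot: [0.998, -0.063, 0.001, -0.0]
ft_force: [-0.2, -0.3, -0.6]
grip_width: 1.002
grasp_force: 0.0
```

```bash
python3 -c "
from h import *
a=snap('wrist','w5');b=snap('side','s5');pw=camera_params('wrist')
cv2.imwrite('pics/c5.png',cv2.cvtColor(np.hstack([cv2.resize(a[80:480,120:520],(400,450)),cv2.resize(b[120:270,270:403],(400,450))]),cv2.COLOR_RGB2BGR))
for z in(.082,.05):print('knob px',proj(pw,[.476,.049,z]))
go([.476,.049,.21],-97.3);go([.476,.049,.21],172.66)"
```

```text
knob px [322.55252488 357.37123262]
knob px [322.5829633  337.55734324]
t 14.55 pos [0.5943 0.0339 0.2228] yaw y -97.2 zdown [-3.e-04  3.e-04 -1.e+00] w 0.9997464709352738 F [-0.8 -0.  -0.3] j [-0.83  0.35  0.88  1.59 -0.28  1.33 -1.61]
shift u [-2.982 -0.003  0.321] turn u 0.016
t 14.55 pos [0.5943 0.0339 0.2228] yaw y -97.2 zdown [-3.e-04  3.e-04 -1.e+00] w 0.9997464709352738 F [-0.8 -0.  -0.3] j [-0.83  0.35  0.88  1.59 -0.28  1.33 -1.61]
shift u [-2.982 -0.003  0.321] turn u 15.023
```

View pics/c5.png

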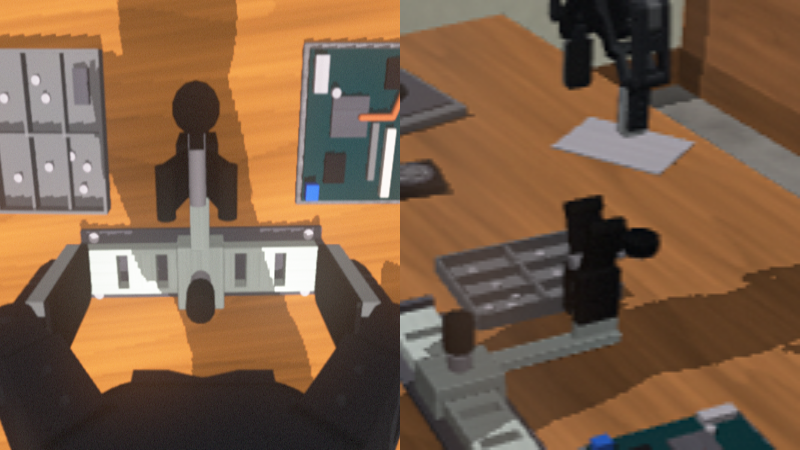

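The lamp is clipped upright on the plate and let go, and the knob is where predicted. Before going to the knob I'll check where the wrist camera sits relative to the lamp.

```bash
python3 -c "
from h import *
o=get_obs();R=Rn.from_quat(o['ee_rot']).as_matrix();p=camera_params('wrist')
c=-np.array(p['R']).T@np.array(p['t']);print('cam in tool',R.T@(c-o['position']))
im=cv2.cvtColor(cv2.imread('pics/w5.png'),cv2.COLOR_BGR2HSV)
m=(im[...,2]<70).astype(np.uint8)[315:385,295:345]
n,l,s,cc=cv2.connectedComponentsWithStats(m)
for i in range(1,n):
  if s[i,4]>60:print(s[i]+np.array([295,315,0,0,0]),cc[i]+[295,315])
k=onz(p,(120+200,80+290*400/450),.082);print('knob top est',k)
"
```

```text
cam in tool [ 7.03984693e-02  5.71389904e-05 -1.42945864e-01]
[307 328  27  38 791] [320.95575221 346.19469027]
knob top est [0.49513575 0.04875442 0.082     ]
```

The camera is 70 mm along the tool's +x at about z 0.19 during the grasp, so it clears the lamp. I'll go to the knob.

>>> carry_out:
  commands:
    - [[-0.3, 0, 0, 0, 0, 0], [-0.5, 0, 0, 0, 0, 0], [-0.5, 0, 0, 0, 0, 0], [-0.5, 0, 0, 0, 0, 0], [-0.5, -0.02, 0, 0, 0, 0], [-0.5, 0, 0, 0, 0, 0], [-0.2, 0, 0.2, 0, 0, 0], [0, 0, 0.5, 0, 0, 0], [0, 0, 0.5, 0, 0, 0], [0, 0, 0.5, 0, 0, 0], [0, 0, 0.5, 0, 0, 0], [0, 0, 0.5, 0, 0, 0], [0, 0, 0.5, 0, 0, 0], [0, 0, 0.4, 0, 0, 0], [0, 0, 0.3, 0, 0, 0], [0, 0, 0.3, 0, 0, 0], [0, 0, 0.1, 0, 0, 0], [0, 0, 0, 0, 0, 0], [0, 0, 0, 0, 0, 0]]

```text
clock: 16.13
position: [0.4755, 0.0495, 0.051]
ee_rot: [0.998, -0.063, -0.0, 0.0]
ft_force: [-0.0, -0.1, 0.6]
grip_width: 0.999
grasp_force: 0.0
```

>>> carry_out:
  commands:
    - [[0, 0, 0, 0, 0, 0], [0, 0, 0, 0, 0, 0], [0, 0, 0, 0, 0, 0], [0, 0, 0, 0, 0, 0], [0, 0, 0, 0, 0, 0], [0, 0, 0, 0, 0, 0], [0, 0, 0, 0, 0, 0], [0, 0, 0, 0, 0, 0], [0, 0, 0, 0, 0, 0], [0, 0, 0, 0, 0, 0], [0, 0, 0, 0, 0, 0], [0, 0, 0, 0, 0, 0]]
  hand: 1
  force: 40

```text
clock: 17.13
position: [0.4758, 0.05, 0.0513]
ee_rot: [0.998, -0.063, 0.0, -0.0]
ft_force: [-1.5, 1.0, 5.8]
grip_width: 0.295
grasp_force: 38.9
```

```bash
python3 -c "
from h import *
go([.476,.049,.05],-97.3)"
```

```text
t 17.1333 pos [0.4758 0.05   0.0513] yaw y -97.2 zdown [ 3.e-04  6.e-04 -1.e+00] w 0.2950359939636352 F [-1.5  1.   5.8] j [-0.97  0.27  0.86  2.07 -0.26  0.91 -1.66]
shift u [0.008 0.023 0.032] turn u 0.017
```

>>> carry_out:
  commands:
    - [[0, 0, -0.06, 0, 0, 0], [0, 0, -0.06, 0, 0, 0], [0, 0, -0.06, 0, 0, 0], [0, 0, -0.06, 0, 0, 0], [0, 0, -0.06, 0, 0, 0], [0, 0, -0.06, 0, 0, 0], [0, 0, 0, 0, 0, 0], [0, 0, 0, 0, 0, 0], [0, 0, 0, 0, 0, 0], [0, 0, 0, 0, 0, 0]]

```text
clock: 17.97
position: [0.4756, 0.0497, 0.0652]
ee_rot: [0.998, -0.063, 0.0, -0.0]
ft_force: [3.3, 1.2, -5.0]
grip_width: 0.292
grasp_force: 39.6
```

```bash
python3 -c "
from h import *
go([.476,.05,.0658],-97.3)"
```

```text
t 17.9667 pos [0.4756 0.0497 0.0652] yaw y -97.21 zdown [ 1.e-04  0.e+00 -1.e+00] w 0.2921085947957951 F [ 3.3  1.2 -5. ] j [-0.98  0.24  0.87  2.06 -0.23  0.94 -1.69]
shift u [ 0.009 -0.008 -0.014] turn u 0.016
```

The pin is up by about 14 mm, and the 5 N of spring force agrees. I'll shift one hole towards the mainboard (tool +y, 40 mm).

>>> carry_out:
  commands:
    - [[0, 0.05, 0, 0, 0, 0], [0, 0.1, 0, 0, 0, 0], [0, 0.1, 0, 0, 0, 0], [0, 0.1, 0, 0, 0, 0], [0, 0.1, 0, 0, 0, 0], [0, 0.1, 0, 0, 0, 0], [0, 0.1, 0, 0, 0, 0], [0, 0.1, 0, 0, 0, 0], [0, 0.1, 0, 0, 0, 0], [0, 0.1, 0, 0, 0, 0], [0, 0.05, 0, 0, 0, 0], [0, 0, 0, 0, 0, 0], [0, 0, 0, 0, 0, 0], [0, 0, 0, 0, 0, 0]]

```text
clock: 19.13
position: [0.471, 0.0089, 0.0655]
ee_rot: [0.998, -0.063, 0.001, 0.0]
ft_force: [6.3, -1.7, -5.8]
grip_width: 0.293
grasp_force: 39.7
```

```bash
python3 -c "
from h import *
y=np.array([-.1267,-.9919])
go([*(np.array([.4757,.0498])+.04*y),.0513],-97.3)"
```

```text
t 19.1333 pos [0.471  0.0089 0.0655] yaw y -97.26 zdown [ 1.2e-03 -7.0e-04 -1.0e+00] w 0.29262892699307946 F [ 6.3 -1.7 -5.8] j [-0.93  0.22  0.9   2.08 -0.22  0.93 -1.61]
shift u [-0.014 -0.03   0.356] turn u 0.007
```

>>> carry_out:
  commands:
    - [[0.015, -0.02, 0, 0, 0, 0], [0, 0, 0.06, 0, 0, 0], [0, 0, 0.06, 0, 0, 0], [0, 0, 0.06, 0, 0, 0], [0, 0, 0.06, 0, 0, 0], [0, 0, 0.06, 0, 0, 0], [0, 0, 0.06, 0, 0, 0], [0, 0, 0.01, 0, 0, 0], [0, 0, 0, 0, 0, 0], [0, 0, 0, 0, 0, 0], [0, 0, 0, 0, 0, 0], [0, 0, 0, 0, 0, 0]]

```text
clock: 20.13
position: [0.4715, 0.011, 0.0512]
ee_rot: [0.998, -0.063, -0.0, -0.001]
ft_force: [-3.2, -1.5, 13.7]
grip_width: 0.295
grasp_force: 41.6
```

```bash
python3 -c "
from h import *
y=np.array([-.1267,-.9919])
go([*(np.array([.4757,.0498])+.04*y),.0513],-97.3)
a=snap('top','t6');b=snap('side','s6')
cv2.imwrite('pics/c6.png',cv2.cvtColor(np.hstack([cv2.resize(a[150:285,235:355],(400,450)),cv2.resize(b[170:320,250:383],(400,450))]),cv2.COLOR_RGB2BGR))"
```

```text
t 20.1333 pos [0.4715 0.011  0.0512] yaw y -97.2 zdown [-1.0e-04  1.1e-03 -1.0e+00] w 0.29505367688148315 F [-3.2 -1.5 13.7] j [-0.91  0.26  0.88  2.09 -0.25  0.91 -1.58]
shift u [-0.019  0.024 -0.003] turn u 0.016
```

View pics/c6.png

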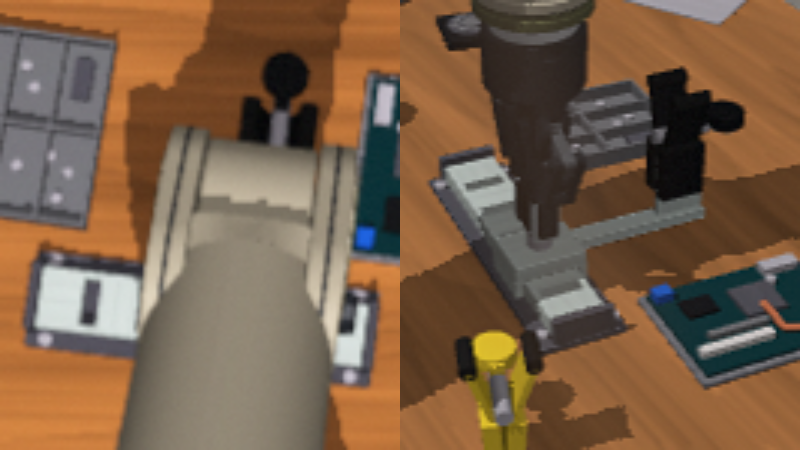

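The lamp is still clipped upright, the slide has moved about 39 mm towards the mainboard, and the knob is back at its home height with the grip held. I'll hand in.

```bash
python3 -c "
from h import *
print(hand_in())"
```

```text
the job is handed in; nothing more can be done
None
```

I clipped the lamp upright on the plate, moved the slide one hole towards the mainboard and let the pin go home there, then handed in at about 20 s with the knob still gripped; the judge's result wasn't shown.

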